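Press the stuck sleeve out of the bored block with the wide drift

ROBOT

A 6-joint arm with a two-finger parallel gripper is mounted at the origin on a cart in front of the work surface, level with it; the furniture and walls round the work are solid. World frame = base frame: x ahead of the robot, y to its left, z up, the work surface at z = 0. Lengths are in mm, angles in rad, forces in N, time in s.
With the tool pointing down it reaches from about 250 to 775 mm from the base axis. Payload 8.9 kg.
Tool frame: the origin (TCP) lies midway between the tips of the shut fingers; the grasp point (between the pads) lies 19 mm behind it (manip.grasp_offset is the distance from the TCP to the grasp point, in mm); z points along the fingers, y is the direction in which the jaws open and shut (so a half turn about z gives the same grasp; the last joint's range is limited). The gripper opens to 85 mm and grips with 20 to 120 N. Pads are 22 mm wide; open, the fingers measure 114 mm over their backs; the gripper's body (76 mm by 85 mm) begins 54 mm behind the grasp point. The pads swing forward as they close: fully open they stand 13 mm farther back than shut.
Start: joints at [1.112, 0.291, -0.153, 1.127, 0, 1.431], TCP at [165.042, 498.382, 231.305] pointing down, gripper open.
Joint ranges: [-2.52, 2.52], [-0.91, 1.74], [-1.3, 1.37], [-1.96, 2.02], [-1.52, 1.47], [-3.14, 3.14]. Speed limits (rad/s): [2.22, 2.22, 2.79, 3.14, 3.14, 3.14].

INTERFACE

Orientations are given as a unit quaternion [w, x, y, z].
In Python, from station import manip gives the robot as it stands.
- The arm moves only by the shell command python3 -m crank 'ROWS' [FORCE]. ROWS is JSON, a list of rows, each a list of 3 entries, a list of its own where there are three numbers: the turn, a rotation vector about the tool's x, y, z in degrees, then the shift along the tool's x, y, z in m, then the finger opening in m, from 0 to 0.0854. A call has 1 to 20 rows; each row shifts and turns the pose as measured when the row begins, along the tool's axes as they then stand; what a row does not reach is not made up. A row lasts 1/12 s, in which the tool goes at most 41.7 mm and 7.16 degrees, less where a joint would pass 70% of its speed; a pose out of reach is approached as far as the arm can. A call with a gripper value outside its range is refused whole. The fingers move at their own pace and stop on an object; FORCE is the grip in N (left out, the last holds). Time passes only in rows, so rows that do not move let the fingers close. It gives the time, the measured TCP pose, the force and the opening at its end, in the units of the state.
- manip.sense(): the state, without advancing time (a new reading comes with each control period).
- manip.capture(name): name is "scene" or "top" or "wrist"; returns a dict with "color" (400x640x3 uint8, red, green, blue), "fx", "fy", "cx", "cy" (pixels), "R" (3x3) and "t" (3): a world point X has camera coordinates R X + t; the wrist camera has in their place "tool_from_camera" (4x4, takes a point from camera to tool coordinates, whose origin is the TCP and whose axes are the flange's). Camera axes: x right, y down, z forward; pixel columns grow to the right and rows downward; lengths in mm; the calibration is good to about 2 mm. The wrist camera is an equidistant fisheye: a pixel r from the principal point sees the ray r / f radians off the axis. A picture is of the moment at which its call begins: read the wrist's pose just before it. There is no depth.
- manip.sign_off(): hands the job in, once; it reports no verdict.
Trained networks look in a picture, given as the dict that the camera call returned (one of the last four; its "shot" number tells which), for a name from the list of things; names that differ only in an ending like _2 or _b are one class to them, and where a whole thing is asked for, a point or a joint stands for the part that bears it (a point fixed in the world has none). Each returns a list of dicts, best first, with "score" (0 to 1); they miss things now and then, are a little off and sometimes report something else, mostly with a low value. They report only what shows in the picture. A call takes as long as a camera call. They do not tell look-alikes from the thing itself.
- manip.cut_out(picture, name): "mask" (400x640 bool, what is visible of it) and "rect" ([left, top, right, bottom] in pixels, round what is visible of it).
- manip.pinpoint(picture, name): "location" ([row, column] in pixels: a listed point, or the origin of a listed thing).
The state is a dict: "time": time; "q": joint angles; "dq": joint speeds; "joint_efforts": joint torques, N m; "position": TCP position; "orientation": TCP orientation; "contact_force": force on the tool from outside, world axes, zero at the start; "torque": the same for the moment, N m; "opening": finger opening in mm.
Only numpy, scipy, OpenCV 4.12 (cv2) and the standard library are available. Lean on these libraries where they do the work, as an engineer would, in place of code of your own. Each camera call takes 0.05 s, during which the arm holds its last target. There are 200 camera calls.

TASK

A white plastic tube sleeve is stuck in the bore of the aluminium knock-out stand. Take the wide drift from the rack, put its nose into the bore from above and push steadily down (do not drop or hammer it in) until the sleeve comes out underneath and the drift's collar rests on the block; leave the drift standing there and the sleeve on the stand's base. Leave the thin drift, which would only slip through the sleeve, in the rack.

Things in the scene. Friction and masses are not known exactly. Their poses are not given: they have to be found in the camera images.
- drift_wide: Wide drift, loose, 0.12 kg: steel nose 22 mm in diameter, 66 mm long (last 4 mm tapering to an 18 mm flat end), steel collar 62 mm in diameter, 8 mm thick, upright black handle 28 mm in diameter, 62 mm long. Origin on the axis at the collar's underside, z up: tip at -66 mm, collar top +8, handle top +70. Starts upright in the rack. Fingertips may bear on the collar to push.
- drift_thin: Thin drift, loose: nose 8 mm, collar 40 mm, handle 20 mm in diameter; lengths and origin as on the wide one. Both hang nose down in 26 mm holes of one fixed open rack, collars on its top plate (60 x 200 mm, 80 mm above the bench); holes 110 mm apart along it, so the line between the drifts runs along the rack. Which hole has which drift varies.
- sleeve: White plastic tube, loose: 38 mm outside, 12 mm hole, 34 mm long, 0.04 kg. Origin at its centre, z along its axis. Starts upright in the stand's bore, upper end about 12 mm below the block's top, held by four sprung balls in the bore wall; gives way to a downward push of about 8 to 14 N, then slides with about 2 N, and falls onto the stand's base once past the balls.
- stand: Fixed stand: base plate 124 x 116 mm, 5 mm thick, lips 11 mm high front and back; on two cheeks an aluminium block 92 (x) x 112 (y) x 60 mm, underside 52 mm and top 112 mm above the bench; a vertical bore 40 mm in diameter right through its centre. Origin on the bore's axis at bench level, z up. With the wide drift's collar on the block its tip is 6 mm below the underside.
Things that resemble listed ones, but are neither listed nor needed, are in the scene too. Leave any blue look-alike of the drift_wide alone.

How it is judged:
By the outcome, as a careful person would: the job done as asked, in the order asked, and still so for the second after the job is handed in, with the robot touching nothing.
It also fails if it takes over 46 s, if anything falls off the work surface, if the arm or the gripper's body presses on something with over 40 N, if the wrist force passes 120 N, or if a joint passes its speed limit or range.

## Working session

There is one attempt and no reset: what is moved stays moved. The work goes in short steps, Python scripts to look and compute and a shell command to move; the robot and the scene stay as the last step left them, time stands still between calls to the robot, and variables do not carry over. Pictures are saved under pics/ and viewed, about 8 in all and at most 12, crops included, and the job is handed in when it is done.

```bash
mkdir -p pics; ls; cat > h.py <<'E'
import numpy as np, cv2
from station import manip
from scipy.spatial.transform import Rotation as Rn
def rot(s):
    w,x,y,z=s["orientation"]; return Rn.from_quat([x,y,z,w]).as_matrix()
def ray(p,rc,s=None):
    """pixel [row,col] -> world origin, direction"""
    r,c=rc; x=(c-p["cx"])/p["fx"]; y=(r-p["cy"])/p["fy"]
    if "tool_from_camera" in p:
        th=np.hypot(x,y); k=np.sin(th)/th if th>1e-9 else 1
        d=np.array([x*k,y*k,np.cos(th)]); T=np.array(p["tool_from_camera"]); R=rot(s)
        return np.array(s["position"])+R@T[:3,3], R@T[:3,:3]@d
    R=np.array(p["R"]); t=np.array(p["t"])
    return -R.T@t, R.T@np.array([x,y,1.])
def at_z(p,rc,z,s=None):
    o,d=ray(p,rc,s); return o+d*(z-o[2])/d[2]
def save(p,n): cv2.imwrite(f"pics/{n}.png",cv2.cvtColor(p["color"],cv2.COLOR_RGB2BGR))
E
python3 - <<'E'
from h import *
s=manip.sense(); print({k:np.round(s[k],3).tolist() for k in ("time","position","orientation","opening")}, manip.grasp_offset)
H={"drift_wide":0+80,"drift_thin":80,"stand":0,"sleeve":83}
ims=[]
for n in("scene","top"):
    p=manip.capture(n); ims.append(p["color"]); save(p,n+"0")
    for o in H:
        for d in manip.pinpoint(p,o)[:3]:
            print(n,o,round(d["score"],2),np.round(d["location"],1),np.round(at_z(p,d["location"],H[o]),1))
E
```

```text
pics
{'time': 0.0, 'position': [164.835, 497.974, 230.721], 'orientation': [-0.0, 0.159, 0.987, -0.001], 'opening': 85.331} 18.700000000000003
scene drift_wide 0.9 [194.3 300.2] [496.2 112.3  80. ]
scene drift_wide 0.88 [167.  346.7] [624.2 139.5  80. ]
scene drift_thin 0.66 [164.1 279.7] [509.2 224.5  80. ]
scene stand 0.77 [295.9 370. ] [ 506.9 -110.5    0. ]
scene stand 0.16 [194.6 300.1] [540.8 198.7   0. ]
scene sleeve 0.53 [262.8 372.5] [ 507.5 -108.    83. ]
top drift_wide 0.82 [162.2 284.2] [632.5 156.   80. ]
top drift_wide 0.63 [227.3 307. ] [501.5 108.5  80. ]
top drift_thin 0.63 [223.9 250.6] [507.7 222.   80. ]
top stand 0.61 [223.8 411.9] [ 510.9 -111.8    0. ]
top sleeve 0.73 [227.1 418.7] [ 503.2 -111.7   83. ]
```

View pics/scene0.png

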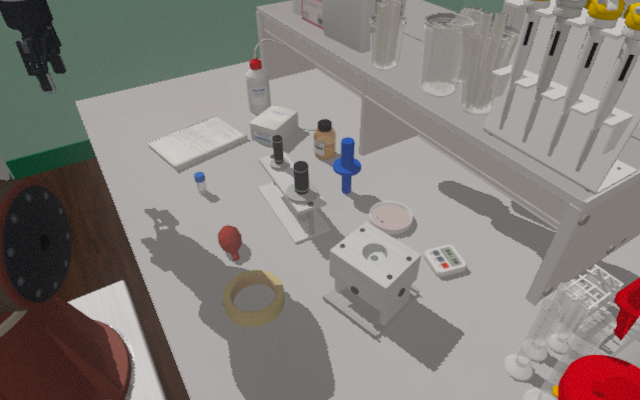

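View pics/top0.png

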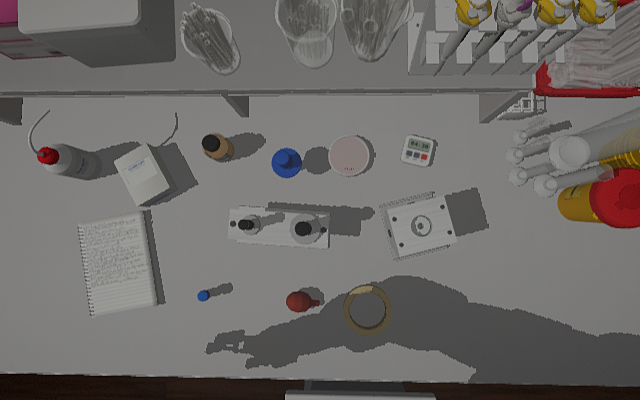

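The scene shows the wide drift (handle at pixel 301,175) and thin drift (278,150) in the rack, with the blue look-alike at (347,165). The stand is at (375,270) with the white sleeve in its bore. The top view agrees. The wide drift is at about (499,110), the thin one at (508,223), and the bore at about (506,-111). Next I move above the wide drift.

```bash
python3 -m crank '[[[0,0,0],[-0.0275,-0.0164,0],0.085],[[0,0,0],[-0.0275,-0.0164,0],0.085],[[0,0,0],[-0.0275,-0.0164,0],0.085],[[0,0,0],[-0.0275,-0.0164,0],0.085],[[0,0,0],[-0.0275,-0.0164,0],0.085],[[0,0,0],[-0.0275,-0.0164,0],0.085],[[0,0,0],[-0.0275,-0.0164,0],0.085],[[0,0,0],[-0.0275,-0.0164,0],0.085],[[0,0,0],[-0.0275,-0.0164,0],0.085],[[0,0,0],[-0.0275,-0.0164,0],0.085],[[0,0,0],[-0.0275,-0.0164,0],0.085],[[0,0,0],[-0.0275,-0.0164,0],0.085],[[0,0,0],[-0.0275,-0.0164,0],0.085],[[0,0,0],[-0.0275,-0.0164,0],0.085],[[0,0,0],[-0.0275,-0.0164,0],0.085],[[0,0,0],[-0.0275,-0.0164,0],0.085],[[0,0,0],[0,0,0],0.085],[[0,0,0],[0,0,0],0.085]]' 60
cat > w.py <<'E'
import sys
from h import *
s=manip.sense(); p=manip.capture("wrist"); save(p,sys.argv[1])
print(np.round(s["position"],1),np.round(rot(s),3).tolist(),s["time"],np.round(s["q"],2))
for o,z in(("drift_wide",80),("drift_thin",80),("stand",0),("sleeve",83)):
    for d in manip.pinpoint(p,o)[:3]: print(o,round(d["score"],2),np.round(d["location"]),np.round(at_z(p,d["location"],z,s),1))
for d in manip.cut_out(p,"drift_wide")[:2]:print(d["rect"])
E
python3 w.py w1
```

```text
time: 2.0
position: [516.7, 93.1, 231.7]
orientation: [0.003, 0.157, 0.988, 0.002]
contact_force: [-1.1, 0.1, -0.0]
opening: 85.0
[516.7  93.1 231.7] [[-0.951, 0.31, 0.006], [0.31, 0.951, 0.003], [-0.005, 0.005, -1.0]] 2.0 [ 0.04  0.29 -0.16  1.12  0.    0.35]
drift_wide 0.91 [163. 332.] [499.  112.4  80. ]
drift_wide 0.73 [261. 400.] [623.9 151.3  80. ]
drift_thin 0.95 [139. 441.] [507.8 224.4  80. ]
stand 0.62 [213. 174.] [ 508.3 -113.1    0. ]
sleeve 0.65 [233. 150.] [ 506.8 -104.9   83. ]
[373.6, 234.3, 422.8, 302.5]
[300.5, 128.5, 369.0, 194.6]
```

View pics/w1.png

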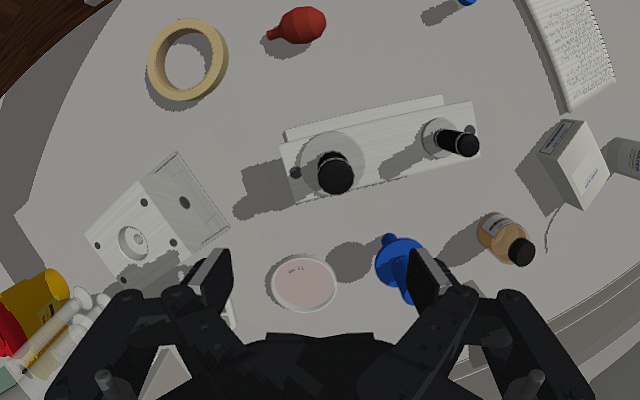

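The wrist view shows the wide drift's collar centred near (332,162) and handle top near (336,175), with the bore at about (134,241). The blue drift is at (400,265), and the thin one at (445,140) is clear of the fingers.

```bash
python3 - <<'E'
from h import *
s=manip.sense(); p=manip.capture("wrist"); g=cv2.cvtColor(p["color"],cv2.COLOR_RGB2GRAY)
print("handle top",at_z(p,[175,336],150,s))
m=((g<45)*255).astype(np.uint8); m2=np.zeros_like(m); m2[145:200,305:365]=m[145:200,305:365]
ys,xs=np.nonzero(m2); pts=np.array([at_z(p,[y,x],150,s)[:2] for y,x in zip(ys,xs)]); print("dark px extent at z150",pts.min(0),pts.max(0))
c=[cv2.resize(p["color"][195:285,80:210],None,fx=4,fy=4,interpolation=cv2.INTER_CUBIC),cv2.resize(p["color"][120:210,275:405],None,fx=4,fy=4,interpolation=cv2.INTER_CUBIC)]
# overlay predicted circles
T=np.array(p["tool_from_camera"])
def proj(X):
    R=rot(s)@T[:3,:3]; o=np.array(s["position"])+rot(s)@T[:3,3]; d=R.T@(X-o); th=np.arctan2(np.hypot(d[0],d[1]),d[2]); f=th/np.hypot(d[0],d[1])
    return p["cx"]+p["fx"]*d[0]*f,p["cy"]+p["fy"]*d[1]*f
for im,x0,y0,cs in((c[0],80,195,[(507,-110,112,20)]),(c[1],275,120,[(499,112,88,31),(499,112,150,14)])):
    for X,Y,Z,r in cs:
        for a in np.arange(0,6.28,.1):
            u,v=proj(np.array([X+r*np.cos(a),Y+r*np.sin(a),Z])); cv2.circle(im,(int((u-x0+.5)*4),int((v-y0+.5)*4)),1,(255,0,0),-1)
        # per-axis pixel jacobian
        print([np.round(np.array(proj(np.array([X+dx,Y+dy,Z])))-proj(np.array([X,Y,Z])),2) for dx,dy in((10,0),(0,10))])
cv2.imwrite("pics/w2.png",cv2.cvtColor(np.vstack(c)[:,:],cv2.COLOR_RGB2BGR)[:720])
im=cv2.imread("pics/w2.png"); cv2.imwrite("pics/w2.png",cv2.resize(im,None,fx=.83,fy=.83))
E
```

```text
handle top [495.54582668 114.75498994 150.        ]
dark px extent at z150 [477.90348743  99.03451327] [510.91321048 125.17105657]
[array([4.06, 8.24]), array([ 6.51, -2.2 ])]
[array([3.16, 9.92]), array([10.17, -3.19])]
[array([ 3.93, 12.37]), array([12.85, -4.01])]
```

View pics/w2.png

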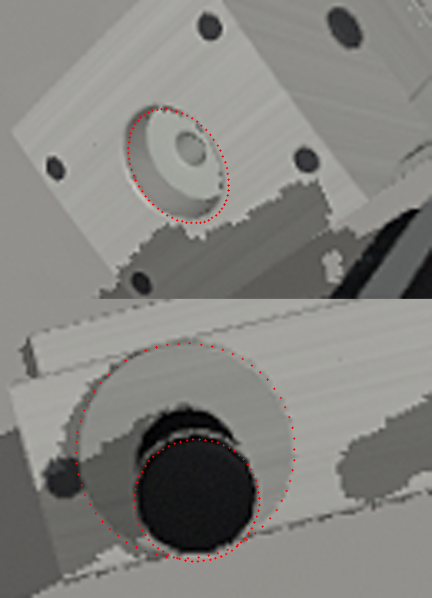

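```bash
python3 -m crank '[[[0,0,0],[0.012,0.006,0],0.085],[[0,0,0],[0.011,0.006,0],0.085],[[0,0,0],[0,0,0.012],0.085],[[0,0,0],[0,0,0.02],0.085],[[0,0,0],[0,0,0.02],0.085],[[0,0,0],[0,0,0.01],0.085],[[0,0,0],[0,0,0],0.085]]'; python3 w.py w3|head -1
```

```text
time: 2.93
position: [492.0, 121.7, 169.9]
orientation: [0.004, 0.152, 0.988, 0.003]
contact_force: [-0.5, -0.0, -0.6]
opening: 84.8
[492.  121.7 169.9] [[-0.954, 0.301, 0.01], [0.301, 0.954, 0.005], [-0.008, 0.008, -1.0]] 2.9333 [ 0.1   0.29 -0.32  0.95  0.    0.4 ]
```

```bash
python3 -m crank '[[[0.4,0.4,0],[-0.008,-0.007,0],0.085],[[0,0,0],[0,0,0],0.085],[[0,0,0],[0,0,0],0.085]]'; python3 -c "
from h import *
print(np.round(rot(manip.sense()),3))"
```

```text
time: 3.48
position: [501.8, 110.9, 174.1]
orientation: [0.003, 0.153, 0.988, 0.001]
contact_force: [0.4, 0.5, 0.3]
opening: 85.0
[[-0.953  0.302  0.007]
 [ 0.302  0.953  0.   ]
 [-0.007  0.002 -1.   ]]
```

```bash
python3 -m crank '[[[0.1,0.3,0],[0.002,0,0.018],0.085],[[0,0,0],[0,0,0.02],0.085],[[0,0,0],[0,0,0.02],0.085],[[0,0,0],[0,0,0.01],0.085],[[0,0,0],[0,0,0],0.085],[[0,0,0],[0,0,0],0.085]]'
```

```text
time: 3.98
position: [503.2, 110.2, 105.4]
orientation: [0.003, 0.154, 0.988, 0.001]
contact_force: [-0.6, -0.2, 0.9]
opening: 85.2
```

```bash
python3 -m crank '[[[0,0.3,0],[0.004,0,0.006],0.085],[[0,0,0],[0,0,0.005],0.085],[[0,0,0],[0,0,0],0.085],[[0,0,0],[0,0,0],0.085]]'; python3 w.py w4
```

```text
time: 4.32
position: [500.4, 111.4, 95.5]
orientation: [0.001, 0.154, 0.988, 0.001]
contact_force: [-1.3, -0.0, -0.0]
opening: 84.9
[500.4 111.4  95.5] [[-0.952, 0.305, 0.003], [0.305, 0.952, 0.002], [-0.002, 0.003, -1.0]] 4.3167 [ 0.08  0.39 -0.4   0.78  0.    0.38]
drift_wide 0.67 [239. 319.] [497.8 112.1  80. ]
drift_thin 0.67 [196. 500.] [507.1 223.   80. ]
stand 0.73 [272. 116.] [ 508.1 -114.2    0. ]
[393.7, 309.6, 456.3, 366.2]
[262.5, 188.4, 376.4, 336.6]
```

View pics/w4.png

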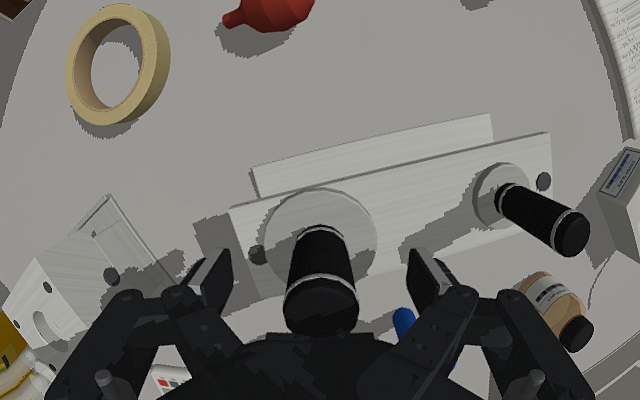

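The handle (320,280) is midway between the open pads, and nothing else lies between them. I'll close on it.

```bash
python3 -m crank '[[[0,0,0],[0.001,0,0],0.05],[[0,0,0],[0,0,0],0.02],[[0,0,0],[0,0,0],0.01],[[0,0,0],[0,0,0],0.01],[[0,0,0],[0,0,0],0.01],[[0,0,0],[0,0,0],0.01],[[0,0,0],[0,0,0],0.01],[[0,0,0],[0,0,0],0.01]]' 70
```

```text
time: 5.28
position: [499.7, 111.9, 96.1]
orientation: [0.002, 0.154, 0.988, 0.002]
contact_force: [-0.7, 0.3, 0.5]
opening: 26.8
```

```bash
python3 -m crank '[[[0,0,0],[0,0,-0.008],0.01],[[0,0,0],[0,0,-0.015],0.01],[[0,0,0],[0,0,-0.02],0.01],[[0,0,0],[0,0,-0.02],0.01],[[0,0,0],[0,0,-0.02],0.01],[[0,0,0],[0,0,-0.015],0.01],[[0,0,0],[0,0,-0.01],0.01],[[0,0,0],[0,0,0],0.01],[[0,0,0],[0,0,0],0.01]]'; python3 -c "
from h import *
print(np.round(rot(manip.sense()),3))"
```

```text
time: 6.03
position: [499.5, 111.5, 211.9]
orientation: [0.002, 0.154, 0.988, 0.002]
contact_force: [-0.7, 0.8, -1.3]
opening: 26.5
[[-0.952  0.305  0.005]
 [ 0.305  0.952  0.003]
 [-0.004  0.004 -1.   ]]
```

```bash
python3 -m crank '[[[0.2,0.2,0],[-0.004,-0.010,0],0.01],[[0,0,0],[-0.008,-0.022,0],0.01],[[0,0,0],[-0.008,-0.022,0],0.01],[[0,0,0],[-0.008,-0.022,0],0.01],[[0,0,0],[-0.008,-0.022,0],0.01],[[0,0,0],[-0.008,-0.022,0],0.01],[[0,0,0],[-0.008,-0.022,0],0.01],[[0,0,0],[-0.008,-0.022,0],0.01],[[0,0,0],[-0.008,-0.022,0],0.01],[[0,0,0],[-0.004,-0.010,0],0.01],[[0,0,0],[0,0,0],0.01],[[0,0,0],[0,0,0],0.01],[[0,0,0],[0,0,0],0.01]]'; python3 w.py w5
```

```text
time: 7.12
position: [501.1, -111.4, 200.9]
orientation: [-0.01, 0.154, 0.988, -0.0]
contact_force: [0.0, 0.2, -1.2]
opening: 26.6
[ 501.1 -111.4  200.9] [[-0.952, 0.304, -0.019], [0.304, 0.953, 0.003], [0.019, -0.003, -1.0]] 7.1167 [-0.36  0.3  -0.22  1.07 -0.   -0.05]
drift_wide 0.88 [230. 557.] [619.4 136.4  80. ]
drift_wide 0.77 [241. 322.] [ 541.3 -122.5   80. ]
drift_thin 0.83 [118. 599.] [507.4 227.3  80. ]
stand 0.84 [184. 322.] [ 506.2 -111.2    0. ]
[528.0, 205.9, 603.5, 263.5]
[264.8, 188.4, 376.6, 338.2]
```

View pics/w5.png

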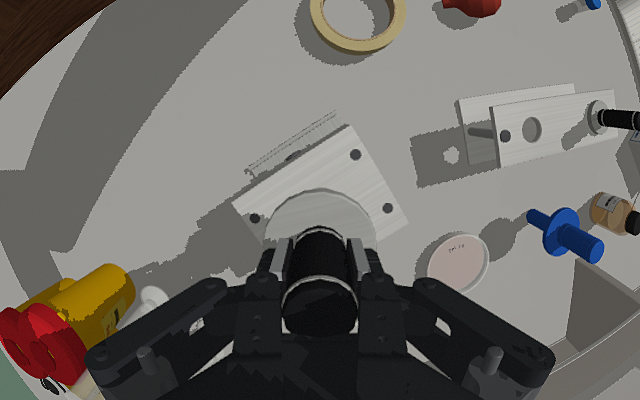

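```bash
python3 -m crank '[[[-0.15,-0.9,0],[-0.003,0.002,-0.006],0.01],[[0,0,0],[0,0,0],0.01],[[0,0,0],[0,0,0],0.01],[[0,0,0],[0,0,0],0.01]]';  python3 - <<'E'
from h import *
s=manip.sense(); R=rot(s); print(np.round(R,3)); print("tip",np.array(s["position"])+82*R[:,2])
p=manip.capture("scene");save(p,"s1"); c=p["color"][190:340,290:450]; cv2.imwrite("pics/s1.png",cv2.cvtColor(cv2.resize(c,None,fx=4,fy=4),cv2.COLOR_RGB2BGR))
for o,z in(("stand",0),("drift_wide",None)):
    for d in manip.pinpoint(p,o)[:2]: print(o,d["score"],d["location"],at_z(p,d["location"],z if z is not None else s["position"][2]-16))
E
```

```text
time: 7.75
position: [506.0, -108.8, 208.7]
orientation: [0.001, 0.152, 0.988, -0.0]
contact_force: [0.5, -0.8, -1.9]
opening: 26.5
[[-0.954  0.301  0.001]
 [ 0.301  0.954 -0.001]
 [-0.001 -0.    -1.   ]]
tip [ 506.05262849 -108.8622561   126.68101859]
stand 0.63 [295.7, 369.4] [ 506.22817911 -109.57274365    0.        ]
drift_wide 0.94 [215.5, 376.7] [ 502.77065535 -112.73915835  192.68096414]
drift_wide 0.57 [167.8, 346.7] [532.35903073   9.08311059 192.68096414]
```

View pics/s1.png

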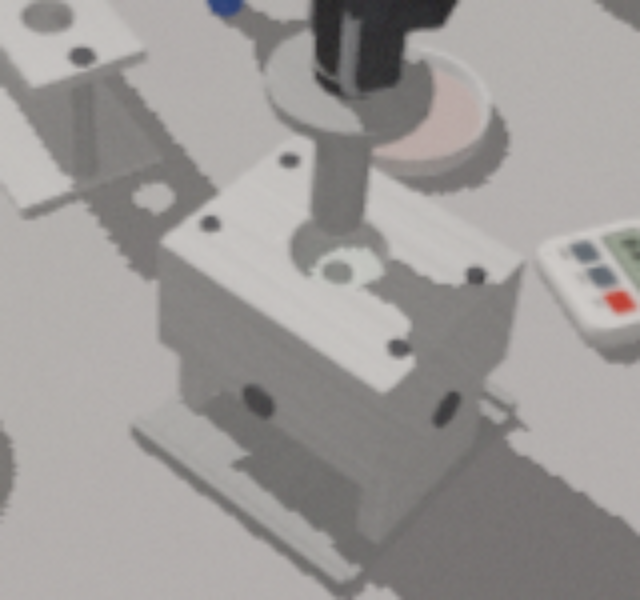

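The tip hangs just above the bore, with the drift upright. I'll nudge it -2 mm in y and start down gently.

```bash
python3 -m crank '[[[0,0,0],[0,-0.001,0.004],0.01],[[0,0,0],[0,0,0.008],0.01],[[0,0,0],[0,0,0.006],0.01],[[0,0,0],[0,0,0],0.01],[[0,0,0],[0,0,0],0.01]]'; python3 -m crank '[[[0,0,0],[0,0,0.002],0.01],[[0,0,0],[0,0,0],0.01]]'; python3 -c "
from h import *
print(np.round(rot(manip.sense()),3))"
```

```text
time: 8.32
position: [504.9, -110.1, 187.6]
orientation: [-0.001, 0.153, 0.988, -0.0]
contact_force: [0.6, -0.2, -1.5]
opening: 26.5
time: 8.48
position: [504.6, -110.1, 185.0]
orientation: [-0.001, 0.153, 0.988, 0.0]
contact_force: [0.6, 0.1, -2.2]
opening: 26.8
[[-0.953  0.302 -0.002]
 [ 0.302  0.953  0.   ]
 [ 0.002 -0.    -1.   ]]
```

```bash
for i in 1; do python3 -m crank '[[[0,-0.1,0],[-0.001,-0.0005,0.003],0.01],[[0,0,0],[0,0,0.003],0.01],[[0,0,0],[0,0,0.003],0.01],[[0,0,0],[0,0,0.003],0.01]]' 90; done
```

```text
time: 8.82
position: [507.1, -111.5, 174.7]
orientation: [0.002, 0.153, 0.988, -0.001]
contact_force: [-3.5, 0.7, 4.9]
opening: 26.1
```

```bash
python3 -m crank '[[[0,0,0],[0,0,0.003],0.01],[[0,0,0],[0,0,0.003],0.01],[[0,0,0],[0,0,0.003],0.01],[[0,0,0],[0,0,0.003],0.01]]';python3 -c "
from h import *
print(np.round(rot(manip.sense()),3))"
```

```text
time: 9.15
position: [506.9, -111.4, 164.0]
orientation: [0.003, 0.153, 0.988, -0.001]
contact_force: [-3.0, 0.9, 5.5]
opening: 26.1
[[-0.953  0.302  0.005]
 [ 0.302  0.953 -0.002]
 [-0.006 -0.001 -1.   ]]
```

```bash
python3 -m crank '[[[0,0.2,0],[0,0,0.003],0.01],[[0,0,0],[0,0,0.003],0.01],[[0,0,0],[0,0,0.003],0.01],[[0,0,0],[0,0,0.003],0.01],[[0,0,0],[0,0,0.003],0.01],[[0,0,0],[0,0,0.003],0.01],[[0,0,0],[0,0,0.003],0.01]]';python3 -m crank '[[[0,0,0],[0,0,0.003],0.01],[[0,0,0],[0,0,0.003],0.01],[[0,0,0],[0,0,0.002],0.01]]'
```

```text
time: 9.73
position: [506.9, -111.4, 145.2]
orientation: [0.002, 0.152, 0.988, -0.001]
contact_force: [-2.6, 0.4, 5.2]
opening: 26.0
time: 9.98
position: [507.2, -111.5, 136.7]
orientation: [0.003, 0.152, 0.988, -0.001]
contact_force: [0.3, -0.0, -1.1]
opening: 26.1
```

```bash
python3 -m crank '[[[0,0.2,0],[0,0,0.002],0.01],[[0,0,0],[0,0,0.002],0.01],[[0,0,0],[0,0,0.002],0.01],[[0,0,0],[0,0,0],0.01]]';python3 -m crank '[[[0,0,0],[0,0,0.002],0.01],[[0,0,0],[0,0,0],0.01]]';
```

```text
time: 10.32
position: [507.1, -111.5, 129.3]
orientation: [0.0, 0.152, 0.988, -0.001]
contact_force: [-0.4, 0.3, -1.3]
opening: 26.6
time: 10.48
position: [507.5, -111.7, 128.3]
orientation: [0.001, 0.152, 0.988, -0.001]
contact_force: [0.1, -0.5, -0.6]
opening: 26.1
```

```bash
python3 - <<'E'
from h import *
print(np.round(rot(manip.sense()),3))
p=manip.capture("scene"); c=p["color"][190:340,290:450]; cv2.imwrite("pics/s2.png",cv2.cvtColor(cv2.resize(c,None,fx=4,fy=4),cv2.COLOR_RGB2BGR))
E
```

```text
[[-0.953  0.301  0.002]
 [ 0.301  0.953 -0.002]
 [-0.002 -0.001 -1.   ]]
```

View pics/s2.png

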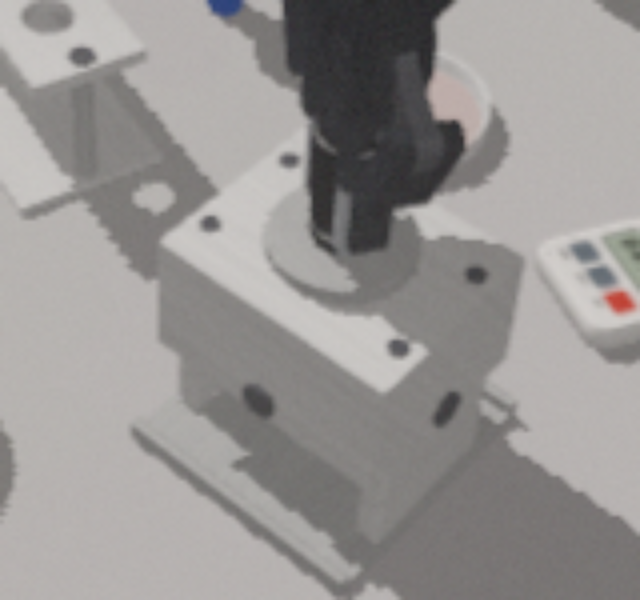

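The collar sits nearly on the block (340,245 in the crop). The sleeve isn't visible under the block from here. I'll press until the contact force shows.

```bash
python3 -m crank '[[[0,0,0],[0,0,0.002],0.01],[[0,0,0],[0,0,0.001],0.01]]'; python3 -m crank '[[[0,0,0],[0,0,0.002],0.01],[[0,0,0],[0,0,0.001],0.01]]'
```

```text
time: 10.7
position: [507.8, -111.8, 128.0]
orientation: [0.002, 0.152, 0.988, -0.001]
contact_force: [-3.5, -0.1, 6.6]
opening: 26.5
time: 10.87
position: [507.8, -111.8, 128.1]
orientation: [0.003, 0.152, 0.988, -0.001]
contact_force: [-2.0, 0.4, 3.7]
opening: 26.0
```

Seated: z holds at 128.0 with upward force. I'll release and rise straight up.

```bash
python3 -m crank '[[[0,0,0],[0,0,0],0.04],[[0,0,0],[0,0,0],0.06],[[0,0,0],[0,0,0],0.085],[[0,0,0],[0,0,0],0.085],[[0,0,0],[0,0,0],0.085],[[0,0,0],[0,0,0],0.085]]'; python3 -m crank '[[[0,0,0],[0,0,-0.008],0.085],[[0,0,0],[0,0,-0.015],0.085],[[0,0,0],[0,0,-0.02],0.085],[[0,0,0],[0,0,-0.02],0.085],[[0,0,0],[0,0,-0.02],0.085],[[0,0,0],[0,0,-0.02],0.085],[[0,0,0],[0,0,-0.01],0.085],[[0,0,0],[0,0,0],0.085],[[0,0,0],[0,0,0],0.085]]'
```

```text
time: 11.37
position: [508.3, -112.0, 128.1]
orientation: [0.004, 0.152, 0.988, -0.001]
contact_force: [-0.5, 0.0, -0.3]
opening: 85.0
time: 12.12
position: [506.5, -111.2, 248.9]
orientation: [0.003, 0.152, 0.988, -0.001]
contact_force: [0.3, -0.5, -0.7]
opening: 85.0
```

```bash
python3 - <<'E'
from h import *
s=manip.sense(); im=[]
for n in("scene","top","wrist"):
    p=manip.capture(n)
    for o in("sleeve","drift_wide","stand"):
        for d in manip.pinpoint(p,o)[:3]: print(n,o,round(d["score"],2),np.round(d["location"],1),np.round(at_z(p,d["location"],{"sleeve":22,"drift_wide":112,"stand":0}[o],s),1))
    if n=="scene": im.append(cv2.resize(p["color"][210:340,310:440],(520,520)))
    if n=="wrist": im.append(cv2.resize(p["color"],(640,400)))
c=np.zeros((520,790,3),np.uint8); c[:,:390]=cv2.resize(im[0],(390,520))if 0 else im[0][:,:390]; c[:250,390:]=cv2.resize(im[1],(400,250))
cv2.imwrite("pics/s3.png",cv2.cvtColor(c,cv2.COLOR_RGB2BGR))
# brightened underside crop
p=manip.capture("scene");u=np.clip(p["color"][270:335,315:425].astype(float)*1.8,0,255).astype(np.uint8);c[260:520,390:]=cv2.resize(u,(400,260));cv2.imwrite("pics/s3.png",cv2.cvtColor(c,cv2.COLOR_RGB2BGR))
E
```

```text
scene drift_wide 0.64 [251.7 372.7] [ 504.6 -109.2  112. ]
scene drift_wide 0.56 [167.6 349. ] [601.2  98.9 112. ]
scene stand 0.81 [290.3 369.8] [ 513.8 -100.4    0. ]
top drift_wide 0.65 [164.  285.1] [623.9 149.8 112. ]
top drift_wide 0.58 [225.7 424.5] [ 505.7 -117.6  112. ]
top stand 0.69 [226.2 413.9] [ 505.8 -116.     0. ]
wrist drift_wide 0.93 [213.  537.8] [606.7 120.2 112. ]
wrist drift_wide 0.82 [191.3 319.4] [ 508.2 -112.1  112. ]
wrist stand 0.84 [168.4 318.4] [ 506.9 -113.2    0. ]
```

View pics/s3.png

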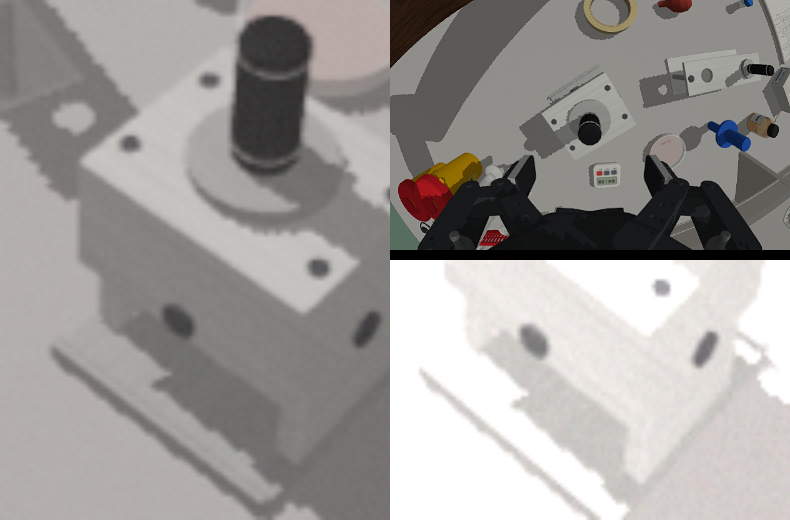

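The drift stands square, collar flat on the block, but the sleeve is hidden beneath the block. There's time for one low look from the front side.

```bash
python3 -m crank '[[[0,0,0],[0.018,-0.018,0],0.085],[[0,0,0],[0.018,-0.018,0],0.085],[[0,0,0],[0.018,-0.018,0],0.085],[[0,0,0],[0.018,-0.018,0],0.085],[[0,0,0],[0.018,-0.018,0],0.085],[[0,0,0],[0.018,-0.018,0],0.085],[[0,0,0],[0.018,-0.018,0],0.085],[[0,0,0],[0.018,-0.018,0],0.085],[[0,0,0],[0,0,0.02],0.085],[[0,0,0],[0,0,0.02],0.085],[[0,0,0],[0,0,0.03],0.085],[[0,0,0],[0,0,0.03],0.085],[[0,0,0],[0,0,0.03],0.085],[[0,0,0],[0,0,0.01],0.085],[[0,0,0],[0,0,0],0.085],[[0,0,0],[0,0,0],0.085]]'; python3 w.py w6
```

```text
time: 14.1
position: [320.1, -211.5, 104.1]
orientation: [0.006, 0.153, 0.988, -0.004]
contact_force: [0.3, -0.2, 0.2]
opening: 84.8
[ 320.1 -211.5  104.1] [[-0.953, 0.302, 0.011], [0.302, 0.953, -0.01], [-0.014, -0.006, -1.0]] 14.1 [-0.78  0.15 -0.72  0.69  0.   -0.47]
drift_wide 0.55 [341. 629.] [602.6 122.   80. ]
[602.2, 311.9, 640.0, 360.0]
```

View pics/w6.png

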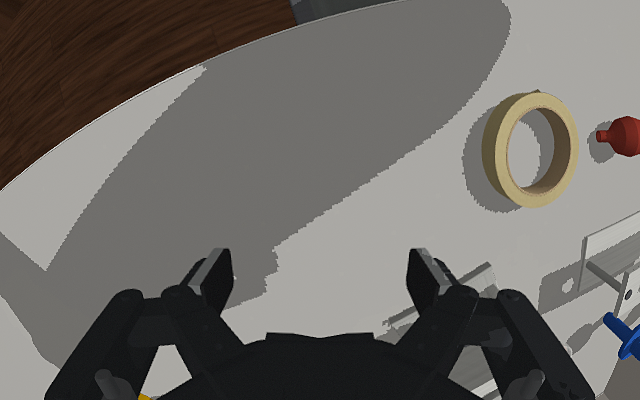

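The stand is behind the right finger (440,310). Turning the wrist about 90° should bring it into view.

```bash
python3 -m crank '[[[0,0,7],[0,0,0],0.085],[[0,0,7],[0,0,0],0.085],[[0,0,7],[0,0,0],0.085],[[0,0,7],[0,0,0],0.085],[[0,0,7],[0,0,0],0.085],[[0,0,7],[0,0,0],0.085],[[0,0,7],[0,0,0],0.085],[[0,0,7],[0,0,0],0.085],[[0,0,7],[0,0,0],0.085],[[0,0,7],[0,0,0],0.085],[[0,0,7],[0,0,0],0.085],[[0,0,7],[0,0,0],0.085],[[0,0,7],[0,0,0],0.085],[[0,0,7],[0,0,0],0.085],[[0,0,0],[0,0,0],0.085]]'; python3 w.py w7
```

```text
time: 15.65
position: [326.5, -217.2, 114.0]
orientation: [0.017, 0.857, 0.514, 0.005]
contact_force: [0.1, 0.2, -0.1]
opening: 85.2
[ 326.5 -217.2  114. ] [[0.471, 0.882, 0.026], [0.882, -0.47, -0.025], [-0.009, 0.035, -0.999]] 15.65 [-0.77  0.13 -0.71  0.7   0.    1.29]
```

View pics/w7.png

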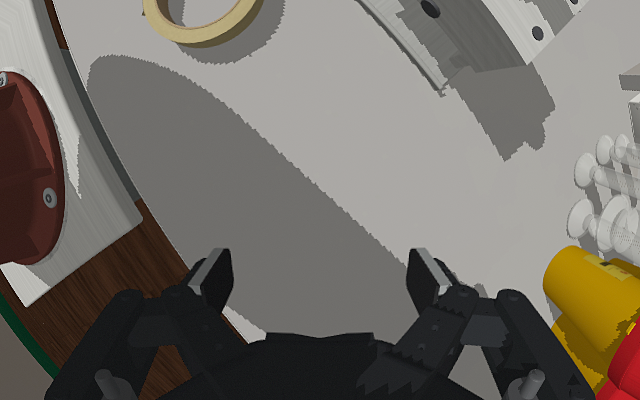

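```bash
python3 -m crank '[[[0,0,7],[0,0,0],0.085],[[0,0,7],[0,0,0],0.085],[[0,0,7],[0,0,0],0.085],[[0,0,7],[0,0,0],0.085],[[0,6,0],[0,0,0],0.085],[[0,6,0],[0,0,0],0.085],[[0,6,0],[0,0,0],0.085],[[0,6,0],[0,0,0],0.085],[[0,6,0],[0,0,0],0.085],[[0,6,0],[0,0,0],0.085],[[0,0,0],[0,0,0],0.085],[[0,0,0],[0,0,0],0.085]]'; python3 w.py w8; python3 - <<'E'
from h import *
p=manip.capture("wrist"); save(p,"w9")
for o in("sleeve","stand"):
    for d in manip.cut_out(p,o)[:2]: print(o,round(d["score"],2),d["rect"],p["color"][d["mask"]].mean(0))
E
```

```text
time: 16.95
position: [330.0, -219.6, 116.9]
orientation: [-0.071, 0.902, 0.283, 0.319]
contact_force: [1.2, -0.6, -0.0]
opening: 84.8
[ 330.  -219.6  116.9] [[0.637, 0.556, 0.535], [0.465, -0.83, 0.308], [0.615, 0.053, -0.787]] 16.95 [-1.32  0.25 -0.79  0.74  0.64  1.14]
drift_wide 0.69 [ 14. 327.] [549.3 -84.4  80. ]
drift_wide 0.32 [ 97. 324.] [ 444.6 -148.8   80. ]
stand 0.85 [ 95. 320.] [ 506.4 -109.6    0. ]
sleeve 0.43 [ 80. 324.] [ 458.2 -139.8   83. ]
[294.2, 0.0, 367.2, 36.1]
sleeve 0.61 [311.6, 97.1, 336.7, 110.4] [92.71428571 95.13571429 90.34285714]
stand 0.73 [250.4, 0.0, 401.2, 157.7] [115.20184221 115.16606595 111.34755039]
```

```bash
python3 - <<'E'
import cv2
i=cv2.imread("pics/w9.png"); cv2.imwrite("pics/w9c.png",cv2.resize(i[0:160,230:420],None,fx=3.6,fy=3.6,interpolation=cv2.INTER_CUBIC))
E
```

```text
(no output)
```

View pics/w9c.png

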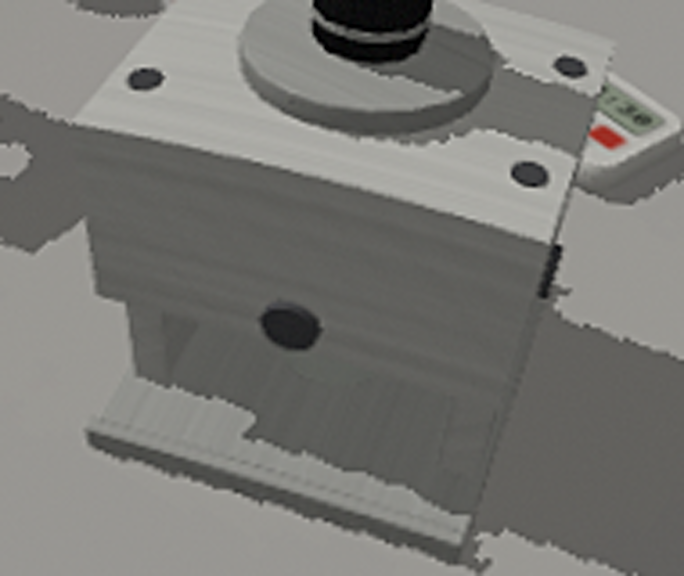

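```bash
python3 - <<'E'
from h import *
s=manip.sense(); p=manip.capture("wrist")
for d in manip.cut_out(p,"sleeve")[:1]:
    ys,xs=np.nonzero(d["mask"]); b=[ys.max(),xs[ys==ys.max()].mean()]; print(d["score"],b)
    for z in (5,12,39,46): X=at_z(p,b,z,s); print(z,np.round(X,1),"from axis",np.round(np.hypot(*(X[:2]-[507,-111.5])),1))
g=cv2.cvtColor(p["color"],cv2.COLOR_RGB2GRAY)[84:116:2,300:346:3]; print(g)
E
```

```text
[[ 97  93  75  70  84  98  97  97  97  94  92  93  97  96  96  95]
 [ 94  56  33  32  54  62  97  95  96  97  97  94  94  94  96  97]
 [ 93  29  34  35  34  44  77  97  94  97  97  97  98  95  93  93]
 [ 98  28  36  35  33  34  59  98 100  96  97  95  96  96  97  95]
 [ 96  50  34  35  35  35  47  94  94  97 100  98  97  95  98  97]
 [ 91  92  30  34  33  31  84  94  92  92  93  95  99 100  99  97]
 [ 92  90  87  55  39  50 100  97  97  93  92  92  94  95  98  98]
 [ 90  90  90  93  99  97  95  95  97  98  97  95  92  93  90  96]
 [ 89  90  91  91  94  94  95  95  94  94  97  97  97  94  92  93]
 [ 89  89  94  91  94  94  95  95  94  93  94  95  96  98  98  94]
 [ 89  89  92  90  92  97  95  94  95  94  93  92  93  95  97  96]
 [ 89  91  91  91  91  90  94  93  93  93  92  91  91  91  92  93]
 [ 90  93  90  93  91  92  93  91  92  92  91  92  90  91  91  91]
 [ 90  92  92  91  90  92  93  92  91  90  91  92  91  90  91  90]
 [ 91  89  92  90  90  93  92  94  91  91  90  92  91  89  92  90]
 [ 85  91  92  90  90  93  91  95  93  92  91  92  90  90  92  90]]
```

```bash
python3 - <<'E'
from h import *
s=manip.sense(); p=manip.capture("wrist")
for z in (5,12,46): X=at_z(p,[106,323],z,s); print(z,np.round(X,1),"from axis",np.round(np.hypot(*(X[:2]-[507,-111.5])),1))
E
```

```text
5 [ 491.9 -121.9    5. ] from axis 18.4
12 [ 486.8 -124.7   12. ] from axis 24.1
46 [ 462.2 -138.5   46. ] from axis 52.3
```

The arc's lower edge, projected at base height, lies 18.4 mm from the bore axis. That fits a 19 mm radius sleeve standing on the base directly under the bore.

```bash
python3 -c "
from station import manip
print(manip.sign_off(), manip.sense()['time'])"
```

```text
the job is handed in; nothing more can be done
the job is handed in; nothing more can be done
```

The sleeve has been pushed out of the bore onto the stand's base. The wide drift stands in the bore with its collar on the block. I handed in at about 17 s on the robot's clock (limit 46 s).

- **Push:** I took the wide drift from the rack, put its nose into the bore and pushed down in small steps. The readings between steps showed about 5–6 N. The force fell back to the drift's own weight when the sleeve dropped out.
- **Drift seated:** The tool height held at 128 mm under light pressing, which is where the collar meets the block. After release, the pictures showed the drift upright with its collar flat on the block.
- **Sleeve on base:** It was only faintly visible from the front. The network found it in one picture (score 0.61) and missed it in the next. The edge I picked by eye lies 18.4 mm from the bore axis at base height, which fits the 19 mm radius sleeve standing on the base.
- **Everything else:** I did not touch the thin drift or the blue look-alike, and both were still in place in the pictures taken after release.
- **Disagreement:** In the last top view the network put the seated drift about 6 mm from where the wrist view had it. I took that as error in the top view.

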